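# Fetch the V-block from behind the tall gauges

## Robot

A 6-joint arm with a two-finger parallel gripper is mounted at the origin on the work surface. World frame = base frame: x ahead of the robot, y to its left, z up, the work surface at z = 0. Lengths are in m, angles in rad, forces in N, time in s.
With the tool pointing down it reaches from about 0.35 to 0.775 m from the base axis. Payload 7.3 kg.
Tool frame: the origin (TCP) lies at the centre of the arm's flange, where the gripper is bolted on; the fingertips stand 178 mm ahead of it and the grasp point (between the pads) lies 159 mm ahead of it (tip_extent is the distance from the TCP to the fingertips, in m); z points along the fingers, y is the line along which they close (so a half turn about z gives the same grasp; the last joint's range is limited). The gripper opens to 92 mm and grips with 3 to 60 N. Pads are 19 mm wide; open, the fingers measure 130 mm over their backs; the gripper's body (75 mm by 190 mm) begins 47 mm behind the grasp point.
Start: joints at [-1.447, 0.342, 1.524, -0, 1.275, -0.146], TCP at [0.14, -0.506, 0.405] pointing down, gripper open.
Joint ranges: [-2.53, 2.53], [-0.77, 2.02], [0.04, 2.7], [-1, 4.14], [0.28, 2.66], [-3.11, 3.11]. Speed limits (rad/s): [2.57, 2.57, 3.14, 3.14, 3.14, 3.14].

## Interface

Orientations are given as [roll, pitch, yaw] about the fixed x, y, z axes, in that order (R = Rz(yaw) Ry(pitch) Rx(roll)).
In Python, from cell import * gives the robot as it stands.
- The arm moves only by the tool arm_command, never from a script. Its arguments are lists of equal length, an entry for each row: "xyz": the shift along the world's x, y, z in mm, a list of three; "spin": the turn about the world's z in degrees. In form: {"xyz": [[tx, ty, tz], ...], "spin": [spin, ...]}. A call has 1 to 20 rows; each row shifts and turns the commanded pose from where the row before left it; what a row does not reach is not made up. A row lasts 1/10 s, in which the tool goes at most 50 mm and 8.59 degrees, less where a joint would pass 70% of its speed; a pose out of reach is approached as far as the arm can. A call with a gripper value outside its range is refused whole. "jaw" is the opening, from -1 (shut) to 1 (fully open), set as the call begins (left out, the last holds). The fingers move at their own pace and stop on an object; "squeeze" is the grip in N (left out, the last holds). Time passes only in rows, so rows that do not move let the fingers close. It gives the time, the measured TCP pose, the force, the opening and the grip force at its end, in the units of the state.
- observe(): the state, without advancing time (a new reading comes with each control period).
- read_camera(name): name is "side" or "top"; returns a dict with "img" (480x640x3 uint8, red, green, blue), "depth" (480x640 float32, m along the optical axis (not along the pixel's ray), 0 where there is no reading), "fx", "fy", "cx", "cy" (pixels), "dist_coeffs" ([k1, k2, p1, p2, k3] as OpenCV has them; the pictures are not rectified), "world_from_camera" (4x4, takes a point from camera to world coordinates). Camera axes: x right, y up, looking along -z (the intrinsics and any distortion apply to the point x, -y, -z); pixel columns grow to the right and rows downward; lengths in m; the calibration is good to about 2 mm. A picture is of the moment at which its call begins.
- hand_in(): hands the job in; it is judged then, once.
The state is a dict: "time": time; "qpos": joint angles; "qvel": joint speeds; "joint_efforts": joint torques, N m; "tool_pos": TCP position; "tool_rot": TCP orientation; "contact_force": force on the tool from outside, world axes, zero at the start; "torque": the same for the moment, N m; "opening": finger opening in m; "grip_force": force on a finger pad.
Only numpy, scipy, OpenCV 4.12 (cv2) and the standard library are available. Lean on these libraries where they do the work, as an engineer would, in place of code of your own. Each camera call takes 0.05 s, during which the arm holds its last target. There are 200 camera calls.

## Task

The low V-block is hemmed in at the back of the wooden tray by three taller things: stand those three (the cylinder square, the screw jack and the setup block with holes) upright on the black rubber mat, then set the V-block, vee up, on the middle of the round steel flat. Only when it is there, put the three back in the tray, each upright in the very place it came from. Knock nothing over, and leave the ring gauge, the dial indicator and the micrometer where they are.

Things in the scene. Friction and masses are not known exactly. Their poses are not given: they have to be found in the camera images.
- tray: fixed wooden tray, 139 (x) by 206 (y) mm. Origin: centre of its underside; x towards its back wall. Floor top at z = 8 mm; back wall (inner face x = +61.5) up to 38 mm, other rims to 18 mm or less. Grey 50 mm pads mark the places, centres (x, y) in mm: V-block (33.5, 0); tall things, differently each time, (27.5, 54), (27.5, -54) and (-24.5, 0).
- mat: fixed square black rubber mat, 190 by 190 mm, 4 mm thick, the side area. Origin: centre of its underside; x and y along its edges. A dial indicator lies in its (+x, +y) corner about 50 mm from the centre along each axis; the other three quarters are free.
- flat: fixed round steel flat (lapping disc), 125 mm across, 20 mm thick. Origin: centre of its underside; its top is at z = 20 mm.
- vblock: the wanted thing: a low steel V-block, 40 by 40 mm, 30 mm high, with a vee along its x on top (24 mm wide and 12 mm deep). Grip its flat sides across y (40 mm), below the top. Origin: centre of its underside, z up. About 0.25 kg. At the start its x and y run along the tray's.
- cylinder: cylinder square: plain bright steel cylinder, 46 mm across, 90 mm high, standing. Origin: centre of its underside, z along the axis. About 0.7 kg.
- jack: small screw jack, standing, 82 mm high: dark base 48 mm across and 10 mm high, dark body tapering from 36 to 26 mm across at 48 mm height, thin neck, bright round head 32 mm across from 60 to 82 mm height (grip it there). Origin: centre of its underside, z up. About 0.35 kg.
- block: setup block: bright steel square block with rows of dark holes, 46 by 46 mm, 75 mm high, standing. Origin: centre of its underside, z up; x and y square to its sides (along the tray's at the start). About 0.65 kg.
- ring_gauge: bystander: small steel ring, 34 mm across, 14 mm high, in the front (+y) corner of the tray. Origin: centre of its underside. Leave it.
- indicator: bystander: dial indicator lying on the mat, white face, 48 mm across, 16 mm high, with a stem reaching 44 mm from its centre along its -x. Origin: centre of its underside. Leave it.
- micrometer: bystander: micrometer with a C-shaped grey frame, about 45 by 115 mm, 16 mm high, lying on the bench beyond. Origin: on its spindle axis at bench level. Leave it.
Things that resemble listed ones, but are neither listed nor needed, are in the scene too. What is shaped like the vblock but green or pink is not meant. What is shaped like the cylinder but pink is not meant.

How it is judged:
On the way, in this order (a step that is already met when the one before it is completed fails the run):
1. the cylinder square, the jack and the setup block all stand released on the mat, the V-block still in its place (x of cylinder in the frame of mat between -0.095 and 0.095 m and y of cylinder in the frame of mat between -0.095 and 0.095 m and z of cylinder in the frame of mat between -0.002 and 0.01 m and angle between each of cylinder, jack, block's own z axis and vertical below 0.15 rad and x of jack in the frame of mat between -0.095 and 0.095 m and y of jack in the frame of mat between -0.095 and 0.095 m and z of jack in the frame of mat between -0.002 and 0.01 m and x of block in the frame of mat between -0.095 and 0.095 m and y of block in the frame of mat between -0.095 and 0.095 m and z of block in the frame of mat between -0.002 and 0.01 m and linear speed of each of cylinder, jack, block below 0.02 m/s and contact force between the fingers and cylinder below 0.2 N and contact force between the fingers and jack below 0.2 N and contact force between the fingers and block below 0.2 N and distance of vblock from where it was at the start of the episode below 0.015 m), for 0.2 s.
2. the V-block is set down released on the middle of the flat while the three others stand on the mat (horizontal distance between vblock and flat below 0.015 m and z of vblock in the frame of flat between 0.015 and 0.026 m and angle between vblock's own z axis and vertical below 0.12 rad and linear speed of vblock below 0.02 m/s and contact force between the fingers and vblock below 0.2 N and x of cylinder in the frame of mat between -0.095 and 0.095 m and y of cylinder in the frame of mat between -0.095 and 0.095 m and z of cylinder in the frame of mat between -0.002 and 0.01 m and angle between each of cylinder, jack, block's own z axis and vertical below 0.15 rad and x of jack in the frame of mat between -0.095 and 0.095 m and y of jack in the frame of mat between -0.095 and 0.095 m and z of jack in the frame of mat between -0.002 and 0.01 m and x of block in the frame of mat between -0.095 and 0.095 m and y of block in the frame of mat between -0.095 and 0.095 m and z of block in the frame of mat between -0.002 and 0.01 m), for 0.2 s.
At the end, for the whole second after the job is handed in: The V-block stands vee up on the flat, its centre within 15 mm of the flat's; the cylinder square, jack and setup block each stand upright within 15 mm of where they stood at the start; the ring gauge, indicator and micrometer are within 20 mm of where they were; all released and at rest (horizontal distance between vblock and flat below 0.015 m and z of vblock in the frame of flat between 0.015 and 0.026 m and angle between each of vblock, cylinder, jack, block's own z axis and vertical below 0.12 rad and linear speed of each of vblock, cylinder, jack, block below 0.02 m/s and contact force between the fingers and vblock below 0.2 N and distance of each of cylinder, jack, block from where it was at the start of the episode below 0.015 m and contact force between the fingers and cylinder below 0.2 N and contact force between the fingers and jack below 0.2 N and contact force between the fingers and block below 0.2 N and distance of each of ring_gauge, indicator, micrometer from where it was at the start of the episode below 0.02 m); the robot touches nothing.
It fails at once if the cylinder square, jack, setup block or V-block is knocked over (angle between any of cylinder, jack, block, vblock's own z axis and vertical above 0.7 rad).
It fails at once if the ring gauge is disturbed (moved more than 20 mm) (distance of ring_gauge from where it was at the start of the episode above 0.02 m).
It fails at once if the dial indicator is disturbed (moved more than 20 mm) (distance of indicator from where it was at the start of the episode above 0.02 m).
It fails at once if the micrometer is disturbed (moved more than 20 mm) (distance of micrometer from where it was at the start of the episode above 0.02 m).
It also fails if it takes over 128 s, if anything falls off the work surface, if the arm or the gripper's body presses on something with over 40 N, if the wrist force passes 120 N, or if a joint passes its speed limit or range.

## Working session

There is one attempt and no reset: what is moved stays moved. The work goes in short steps, Python scripts to look and compute and a tool call to move; the robot and the scene stay as the last step left them, time stands still between calls to the robot, and variables do not carry over. Pictures are saved under pics/ and viewed, at most 14 in all, crops included, and the job is handed in when it is done.

Besides the shell and the picture viewer there is one more tool, called after "Emit:" as a command line: name --pt "numbers of a row" for each row, then --argument value for the rest. arm_command: Moves the arm, as the interface text tells. Its arguments: {"type":"object","properties":{"xyz":{"type":"array","items":{"type":"array","items":{"type":"number"}}},"spin":{"type":"array","items":{"type":"number"}},"jaw":{"type":"number"},"squeeze":{"type":"number"}},"required":["xyz","spin"]}

```bash
mkdir -p pics; cat > h.py <<'E'
from cell import *
import numpy as np, cv2
def cam(n):
    c=read_camera(n); c['K']=np.array([[c['fx'],0,c['cx']],[0,c['fy'],c['cy']],[0,0,1.]]); c['T']=np.array(c['world_from_camera']); c['d']=np.array(c['dist_coeffs'],float); return c
def ray(c,uv):
    p=cv2.undistortPoints(np.array(uv,float).reshape(-1,1,2),c['K'],c['d']).reshape(-1,2)
    r=np.c_[p[:,0],-p[:,1],-np.ones(len(p))]@c['T'][:3,:3].T
    return c['T'][:3,3],r
def onz(c,uv,z):
    o,r=ray(c,uv); return o+r*((z-o[2])/r[:,2])[:,None]
def cloud(c):
    v,u=np.mgrid[:480,:640]; o,r=ray(c,np.c_[u.ravel(),v.ravel()])
    return (o+r*c['depth'].reshape(-1,1)).reshape(480,640,3)
def save(c,n): cv2.imwrite('pics/'+n+'.png',cv2.cvtColor(c['img'],cv2.COLOR_RGB2BGR))
E
python3 - <<'E'
from h import *
for n in('side','top'):
    c=cam(n); save(c,n+'0'); print(n,c['T'].round(3).tolist(),c['fx'],c['d'],(c['depth']>0).mean())
    np.save(n+'0.npy',np.dstack([cloud(c),c['depth']]))
print(observe())
E
```

```text
side [[0.965, 0.155, -0.211, 0.301], [-0.262, 0.605, -0.752, -0.887], [0.011, 0.781, 0.625, 0.773], [0.0, 0.0, 0.0, 1.0]] 598.7271236619232 [-0.18445061  0.          0.          0.          0.        ] 0.99587890625
top [[-0.008, 0.999, -0.053, 0.452], [-1.0, -0.008, 0.001, 0.001], [0.0, 0.053, 0.999, 1.188], [0.0, 0.0, 0.0, 1.0]] 516.5591546930298 [-0.06569647  0.          0.          0.          0.        ] 0.9960481770833334
{'time': 0.1, 'qpos': array([-1.44697764e+00,  3.42613271e-01,  1.52489388e+00,  9.90373084e-06,
        1.27540965e+00, -1.45959010e-01]), 'qvel': array([-6.12376362e-05, -5.92556426e-04, -2.70244756e-03, -3.29122081e-04,
        1.72471743e-03, -2.48023691e-04]), 'joint_efforts': array([ 3.31514180e-03, -4.32002699e+01, -2.44694406e+01,  7.20115146e-02,
        5.26158081e-02, -5.59295825e-05]), 'tool_pos': array([ 0.13994999, -0.50587815,  0.40414459]), 'tool_rot': array([-3.14028396e+00, -2.01956387e-04,  2.69774678e-01]), 'contact_force': array([0.32151336, 0.06462264, 0.09162173]), 'torque': array([-0.00053283, -0.03421694, -0.06216583]), 'grip_force': 0.0, 'opening': 0.09133323182737954}
```

View pics/top0.png

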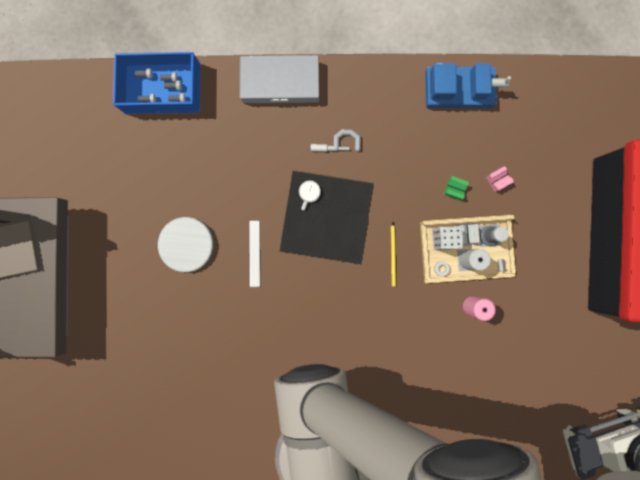

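View pics/side0.png

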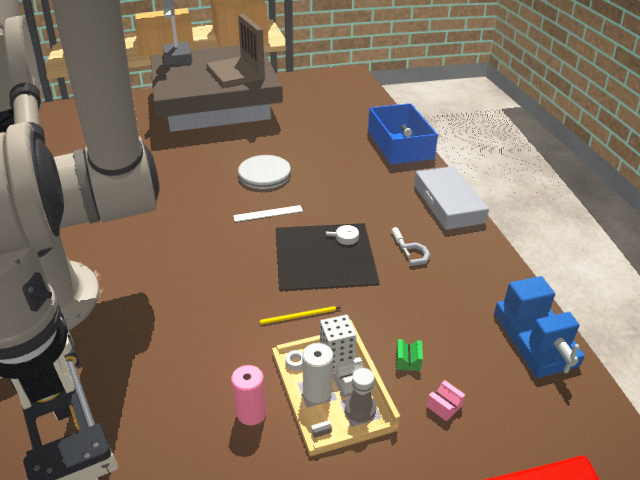

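The top view shows the tray at about (468,249) with the block (449,238), V-block (473,234), jack (497,235) and cylinder (480,260). The ring is at (442,268), the mat at (327,217) with the indicator at (309,191), and the flat at (186,245). The side view agrees.

```bash
cat > m.py <<'E'
from h import *
t,s=cam('top'),cam('side')
P={'top':cloud(t),'side':cloud(s)}; C={'top':t,'side':s}
def rect(m,c,z,name):
    m=cv2.morphologyEx(m.astype(np.uint8),cv2.MORPH_OPEN,np.ones((2,2)))
    k=max(cv2.findContours(m,0,1)[0],key=cv2.contourArea); w=onz(c,k.reshape(-1,2),z)[:,:2]
    r=cv2.minAreaRect((w*1000).astype(np.float32)); print(name,np.round(r[0],1),np.round(r[1],1),round(r[2],2)); return r
hsv=lambda c:cv2.cvtColor(c['img'],cv2.COLOR_RGB2HSV).astype(int)
for n,c in C.items():
    h=hsv(c); p=P[n]; roi=lambda x0,x1,y0,y1:(p[...,0]>x0)&(p[...,0]<x1)&(p[...,1]>y0)&(p[...,1]<y1)
    print(n)
    rect((h[...,2]<45)&roi(.35,.72,-.15,.2),c,.004,'mat')
    rect((h[...,1]<50)&(h[...,2]>120)&roi(.3,.55,.2,.45),c,.02,'flat')
    a=roi(.3,.62,-.5,-.2)
    rect((h[...,1]>60)&(h[...,0]>12)&(h[...,0]<26)&(h[...,2]>140)&a,c,.016,'tray')
    # tops
    R=roi(.36,.55,-.5,-.2)
    for lo,hi in((.085,.2),(.068,.2),(.03,.2)):
        k,l,st,ce=cv2.connectedComponentsWithStats((R&(p[...,2]>lo)).astype(np.uint8))
        for i in range(1,k):
            if st[i,4]>25:
                q=p[l==i]; print(lo,ce[i].round(1),st[i,4],'med',np.median(q,0).round(4),'zmax',np.percentile(q[:,2],95).round(4))
    im=cv2.cvtColor(c['img'],cv2.COLOR_RGB2BGR)
    cv2.imwrite(f'pics/z_{n}.png',cv2.resize(im[205:295,405:525] if n=='top' else im[310:455,260:400],None,fx=5 if n=='top' else 4,fy=5 if n=='top' else 4,interpolation=cv2.INTER_CUBIC))
E
python3 m.py
```

```text
top
mat [596.    3.6] [ 6.7 23.6] 69.09
flat [485.5 314.5] [126.4 120.5] 89.47
tray [ 474.2 -333.2] [145.3 221.6] 3.34
0.085 [500.8 233.3] 162 med [ 0.5064 -0.3796  0.0901] zmax 0.0934
0.085 [479.1 259.1] 391 med [ 0.4513 -0.3291  0.0979] zmax 0.1017
0.085 [483.8 300.4] 31 med [ 0.3623 -0.3406  0.0895] zmax 0.0942
0.068 [450.4 236.9] 470 med [ 0.4992 -0.2717  0.0832] zmax 0.0868
0.068 [499.7 233.5] 197 med [ 0.5063 -0.3779  0.0892] zmax 0.0931
0.068 [478.  259.1] 436 med [ 0.4513 -0.3269  0.0974] zmax 0.1015
0.068 [482.  300.3] 43 med [ 0.3631 -0.3366  0.088 ] zmax 0.0937
0.03 [468.1 219.2] 341 med [ 0.541  -0.3239  0.0382] zmax 0.042
0.03 [450.4 236.8] 634 med [ 0.4995 -0.2718  0.0821] zmax 0.0864
0.03 [474.2 232.5] 135 med [ 0.5117 -0.3377  0.0367] zmax 0.0418
0.03 [496.5 234. ] 290 med [ 0.5048 -0.3738  0.0876] zmax 0.0928
0.03 [475.6 259.1] 533 med [ 0.4514 -0.3227  0.0968] zmax 0.1013
0.03 [479.4 299.6] 69 med [ 0.3637 -0.3337  0.0805] zmax 0.0934
sideTraceback (most recent call last):
  File "m.py", line 12, in <module>
    rect((h[...,2]<45)&roi(.35,.72,-.15,.2),c,.004,'mat')
    ~~~~^^^^^^^^^^^^^^^^^^^^^^^^^^^^^^^^^^^^^^^^^^^^^^^^^
  File "m.py", line 6, in rect
    k=max(cv2.findContours(m,0,1)[0],key=cv2.contourArea); w=onz(c,k.reshape(-1,2),z)[:,:2]
ValueError: max() iterable argument is empty
```

View pics/z_top.png

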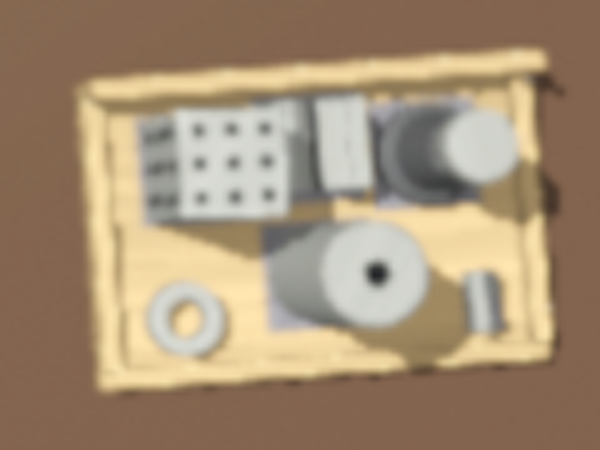

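```bash
cat > m2.py <<'E'
from h import *
t,s=cam('top'),cam('side')
C={'top':t,'side':s}; hsv=lambda c:cv2.cvtColor(c['img'],cv2.COLOR_RGB2HSV).astype(int)
def tri(u1,u2):
    o1,r1=ray(t,u1);o2,r2=ray(s,u2); r1,r2=r1[0],r2[0]
    a=np.linalg.lstsq(np.c_[r1,-r2],o2-o1,rcond=None)[0]; p,q=o1+a[0]*r1,o2+a[1]*r2
    return ((p+q)/2).round(4),np.linalg.norm(p-q).round(4)
def comp(m,seed):
    m=cv2.morphologyEx(m.astype(np.uint8),cv2.MORPH_CLOSE,np.ones((3,3)))
    k,l,st,ce=cv2.connectedComponentsWithStats(m,connectivity=4); i=l[seed[1],seed[0]]
    return max(cv2.findContours((l==i).astype(np.uint8),0,1)[0],key=cv2.contourArea).reshape(-1,2)
seeds={'top':dict(mat=(340,230),flat=(186,245)),'side':dict(mat=(320,262),flat=(265,168))}
for n,c in C.items():
    h=hsv(c)
    for o,z in(('mat',.004),('flat',.02)):
        u=seeds[n][o]; v=h[u[1],u[0]]; print(n,o,'hsv',v)
        m=(h[...,2]<60)|((h[...,1]<40)&(h[...,2]>150)) if o=='mat' else ((h[...,1]<50)&(h[...,2]>(120 if n=='top' else 190)))
        k=comp(m,u); w=onz(c,k,z)[:,:2]*1000; hull=cv2.convexHull(w.astype(np.float32))
        print(cv2.minAreaRect(hull), 'circ',cv2.minEnclosingCircle(hull)); 
        C[n][o]=cv2.minAreaRect(hull)
    p=cloud(c); np.save(n+'p.npy',p)
    for nm,xy,zz in(('mat',(.43,-.03),0),('flat',(.486,.314),0),('bench',(.40,-.15),0),('trayfloor',(.455,-.375),0)):
        d=np.hypot(p[...,0]-xy[0],p[...,1]-xy[1])<.012; print(nm,'z depth',np.median(p[d][:,2]).round(4))
im=cv2.cvtColor(s['img'],cv2.COLOR_RGB2BGR)
cv2.imwrite('pics/z_side.png',cv2.resize(im[310:455,260:400],None,fx=4,fy=4,interpolation=cv2.INTER_CUBIC))
E
python3 m2.py
```

```text
top mat hsv [30 18 56]
((550.9888916015625, -6.5933990478515625), (184.83984375, 183.3159637451172), 80.46821594238281) circ ((550.7392578125, -6.44894552230835), 127.21432495117188)
top flat hsv [ 39   8 224]
((491.029052734375, 317.18194580078125), (125.9488525390625, 125.49340057373047), 26.091373443603516) circ ((491.05657958984375, 316.5312194824219), 63.78258514404297)
mat z depth 0.0
flat z depth 0.0201
bench z depth 0.001
trayfloor z depth 0.0096
side mat hsv [16 41 69]
((798.9852294921875, 700.4486083984375), (2551.755615234375, 3297.34619140625), 76.86971282958984) circ ((914.0481567382812, 1193.7218017578125), 1819.352294921875)
side flat hsv [ 36   5 244]
((489.0697326660156, 315.8174743652344), (121.0857162475586, 121.89124298095703), 75.37806701660156) circ ((489.9164733886719, 316.5083923339844), 62.49544906616211)
mat z depth 0.0008
flat z depth 0.0217
bench z depth 0.0012
trayfloor z depth 0.0092
```

View pics/z_side.png

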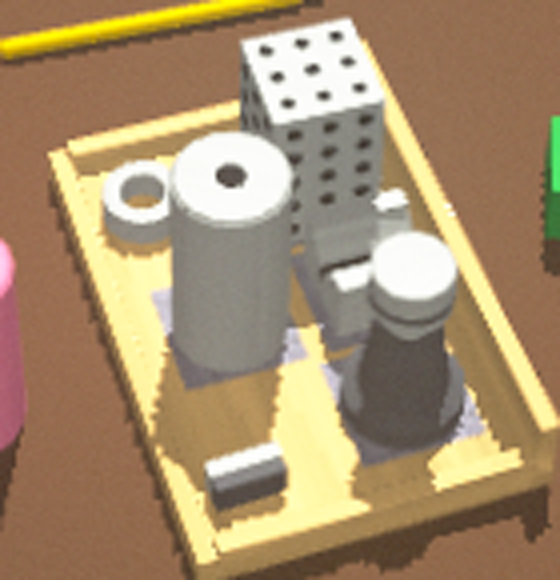

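The side crop shows the cylinder top at zoom (232,178), the jack head at (414,272), the block top at (315,70) and the V-block low between them, vee along tray x. I'll make the first move now: align the wrist to the tray yaw.

Emit:
arm_command --pt "0 0 0" --pt "0 0 0" --pt "0 0 0" --spin '[-6, -6, 0]'

```text
time: 0.6
tool_pos: [0.1399, -0.506, 0.4047]
tool_rot: [-3.142, 0.0, 0.059]
contact_force: [0.2, -0.3, -0.2]
opening: 0.0918
grip_force: 0.0
```

```bash
cat > m3.py <<'E'
from h import *
from scipy.optimize import least_squares
print(observe()['tool_rot'],observe()['tool_pos'])
C={n:cam(n) for n in('top','side')}; U={}
for n,c in C.items():
    p=cloud(c)
    for nm,xy,z in(('cyl',(.451,-.329),.098),('jack',(.505,-.378),.090),('block',(.500,-.271),.083)):
        m=(np.hypot(p[...,0]-xy[0],p[...,1]-xy[1])<.036)&(p[...,2]>z-.006)
        m=cv2.morphologyEx(m.astype(np.uint8),cv2.MORPH_OPEN,np.ones((2,2)))
        k=max(cv2.findContours(m,0,1)[0],key=cv2.contourArea).reshape(-1,2)
        w=onz(c,k,z)[:,:2]*1000; r=cv2.minAreaRect(w.astype(np.float32)); cc=cv2.minEnclosingCircle(w.astype(np.float32))
        ctr=np.array(cv2.minAreaRect(k.astype(np.float32))[0]); U[n,nm]=ctr; zz=np.median(p[m>0][:,2])
        print(n,nm,'rect',np.round(r[0],1),np.round(r[1],1),round(r[2],1),'circ',np.round(cc[0],1),round(cc[1],1),'z',zz.round(4))
for nm in('cyl','jack','block'):
    o1,r1=ray(C['top'],U['top',nm]);o2,r2=ray(C['side'],U['side',nm])
    a=np.linalg.lstsq(np.c_[r1[0],-r2[0]],o2-o1,rcond=None)[0];p,q=o1+a[0]*r1[0],o2+a[1]*r2[0]
    print(nm,'tri',((p+q)/2*1000).round(1),'gap mm',(np.linalg.norm(p-q)*1000).round(1))
E
python3 m3.py
```

```text
[-3.14154883e+00  1.32228625e-05  5.94106150e-02] [ 0.13994135 -0.50599842  0.40467307]
top cyl rect [ 449.2 -331.9] [45.2 42.4] 89.4 circ [ 448.8 -331.5] 23.7 z 0.0982
top jack rect [ 503.4 -381.3] [28.4 28.1] 88.5 circ [ 504.  -381.5] 15.7 z 0.0899
top block rect [ 498.2 -274.8] [45.6 45.2] 89.5 circ [ 497.4 -274.9] 31.1 z 0.083
side cyl rect [ 450.6 -337.6] [49.4 45.4] 75.4 circ [ 450.8 -337.2] 25.2 z 0.0989
side jack rect [ 505.  -386.8] [34.6 28.7] 72.7 circ [ 502.9 -386.1] 17.7 z 0.0905
side block rect [ 498.6 -280.7] [47.3 51.5] 1.7 circ [ 499.5 -279.8] 32.4 z 0.0834
cyl tri [ 450.4 -333.7   92.9] gap mm 2.5
jack tri [ 504.9 -383.3   85.4] gap mm 2.7
block tri [ 499.3 -276.1   78. ] gap mm 2.1
```

Emit:
arm_command --pt "31 17.4 -10" --pt "31 17.4 -10" --pt "31 17.4 -10" --pt "31 17.4 -10" --pt "31 17.4 -10" --pt "31 17.4 -10" --pt "31 17.4 -10" --pt "31 17.4 -10" --pt "31 17.4 -10" --pt "31 17.4 -10" --pt "0 0 0" --pt "0 0 0" --spin '[0, 0, 0, 0, 0, 0, 0, 0, 0, 0, 0, 0]'

```text
time: 1.9
tool_pos: [0.4503, -0.3316, 0.3044]
tool_rot: [-3.141, 0.001, 0.064]
contact_force: [-0.1, -0.2, 0.4]
opening: 0.0921
grip_force: 0.0
```

```bash
python3 - <<'E'
from h import *
s=cam('side'); im=cv2.cvtColor(s['img'],cv2.COLOR_RGB2BGR)
cv2.imwrite('pics/a1.png',cv2.resize(im[200:460,180:440],None,fx=2.2,fy=2.2,interpolation=cv2.INTER_CUBIC)); print(observe()['tool_pos'])
E
```

```text
[ 0.44974286 -0.33211723  0.3047335 ]
```

View pics/a1.png

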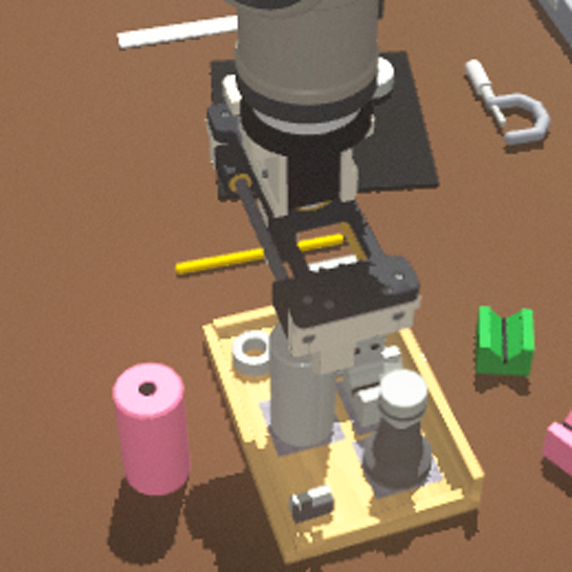

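The near finger hangs beside the cylinder at (340,350), with a wide dark knuckle bar above it. I'll measure its profile before descending.

```bash
python3 - <<'E'
from h import *
for n in('side','top'):
    p=cloud(cam(n)).reshape(-1,3); th=observe()['tool_rot'][2]; T=observe()['tool_pos']
    d=p-T; x=d[:,0]*np.cos(th)+d[:,1]*np.sin(th); y=-d[:,0]*np.sin(th)+d[:,1]*np.cos(th); z=p[:,2]-(T[2]-.178)
    for lo in range(-5,150,10):
        m=(z*1000>=lo)&(z*1000<lo+10)&(abs(x)<.08)&(abs(y)<.12)
        if m.sum()>15: print(n,lo,m.sum(),'x',np.percentile(x[m]*1000,[2,98]).round(),'y',np.percentile(y[m]*1000,[2,98]).round())
E
```

```text
side 5 33 x [-10.   8.] y [-65.  45.]
side 15 90 x [-10.  11.] y [-66.  46.]
side 25 91 x [-10.  11.] y [-67.  46.]
side 35 47 x [-10.  10.] y [-67.  61.]
side 65 263 x [-36.  36.] y [-90.  77.]
side 75 630 x [-36.  33.] y [-90.  73.]
side 85 462 x [-36.  32.] y [-95.  78.]
side 95 582 x [-36.  35.] y [-97.  76.]
side 105 2136 x [-35.  34.] y [-97.  83.]
side 115 296 x [-24.  25.] y [-20.  23.]
side 125 253 x [-22.  26.] y [-20.   4.]
side 135 215 x [-21.  22.] y [-20.  -4.]
side 145 84 x [-21.  23.] y [-20. -12.]
top 75 40 x [-30.  32.] y [26. 46.]
top 85 92 x [-35.  38.] y [30. 93.]
top 95 55 x [-34.  38.] y [61. 95.]
top 105 885 x [-33.  35.] y [49. 95.]
top 115 51 x [-23.  25.] y [39. 50.]
top 125 45 x [-20.  22.] y [49. 51.]
top 135 39 x [-20.  23.] y [48. 51.]
top 145 72 x [-19.  20.] y [31. 50.]
```

Emit:
arm_command --pt "0 0 -18" --pt "0 0 -18" --pt "0 0 -18" --pt "0 0 -18" --pt "0 0 0" --pt "0 0 0" --spin '[0, 0, 0, 0, 0, 0]'

```text
time: 2.65
tool_pos: [0.4495, -0.3327, 0.2333]
tool_rot: [3.141, -0.0, 0.059]
contact_force: [-0.2, -0.9, 1.0]
opening: 0.0916
grip_force: 0.0
```

Emit:
arm_command --pt "0 0 0" --pt "0 0 0" --pt "0 0 0" --pt "0 0 0" --pt "0 0 0" --pt "0 0 0" --pt "0 0 0" --pt "0 0 0" --pt "0 0 0" --pt "0 0 0" --spin '[0, 0, 0, 0, 0, 0, 0, 0, 0, 0]' --jaw -1 --squeeze 40

```text
time: 3.65
tool_pos: [0.4499, -0.3317, 0.2328]
tool_rot: [-3.141, 0.0, 0.06]
contact_force: [-1.0, 3.4, 3.2]
opening: 0.045
grip_force: 39.9
```

Emit:
arm_command --pt "0 0 10" --pt "0 0 22" --pt "0 0 22" --pt "0 0 22" --pt "0 0 22" --pt "0 0 22" --pt "0 0 0" --spin '[0, 0, 0, 0, 0, 0, 0]'

```text
time: 4.35
tool_pos: [0.4503, -0.3327, 0.3556]
tool_rot: [3.137, -0.004, 0.06]
contact_force: [-0.0, -0.5, -4.8]
opening: 0.0455
grip_force: 39.9
```

Emit:
arm_command --pt "2 12 0" --pt "4 24 0" --pt "4.6 29.5 0" --pt "4.6 29.5 0" --pt "4.6 29.5 0" --pt "4.6 29.5 0" --pt "4.6 29.5 0" --pt "4.6 29.5 0" --pt "4.6 29.5 0" --pt "4.6 29.5 0" --pt "4.6 29.5 0" --pt "4.6 29.5 0" --pt "4 29.5 0" --pt "4 22 0" --pt "0 0 0" --pt "0 0 0" --spin '[0, 0, 0, 0, 0, 0, 0, 0, 0, 0, 0, 0, 0, 0, 0, 0]'

```text
time: 5.95
tool_pos: [0.5093, 0.0512, 0.3513]
tool_rot: [3.141, 0.003, 0.062]
contact_force: [0.7, -0.8, -5.9]
opening: 0.0452
grip_force: 39.9
```

Emit:
arm_command --pt "0 0 -25" --pt "0 0 -30" --pt "0 0 -30" --pt "0 0 -22" --pt "0 0 -8" --pt "0 0 -4" --pt "0 0 -3" --pt "0 0 -1" --pt "0 0 0" --pt "0 0 0" --spin '[0, 0, 0, 0, 0, 0, 0, 0, 0, 0]'

```text
time: 6.95
tool_pos: [0.5101, 0.0505, 0.2304]
tool_rot: [3.141, -0.001, 0.06]
contact_force: [-0.8, -0.2, -5.5]
opening: 0.0456
grip_force: 39.9
```

Emit:
arm_command --pt "0 0 -0.7" --pt "0 0 -0.7" --pt "0 0 0" --pt "0 0 0" --spin '[0, 0, 0, 0]'

```text
time: 7.35
tool_pos: [0.5101, 0.0505, 0.2287]
tool_rot: [3.141, -0.001, 0.06]
contact_force: [0.2, 0.6, -0.9]
opening: 0.0458
grip_force: 39.9
```

Emit:
arm_command --pt "0 0 0" --pt "0 0 0" --pt "0 0 0" --pt "0 0 0" --pt "0 0 0" --pt "0 0 0" --pt "0 0 12" --pt "0 0 28" --pt "0 0 28" --pt "0 0 28" --pt "0 0 28" --spin '[0, 0, 0, 0, 0, 0, 0, 0, 0, 0, 0]' --jaw 0.6

```text
time: 8.45
tool_pos: [0.5097, 0.0505, 0.3544]
tool_rot: [3.141, -0.001, 0.06]
contact_force: [0.5, 0.3, -0.4]
opening: 0.0734
grip_force: 0.0
```

Emit:
arm_command --pt "-1 -32.5 0" --pt "-1 -32.5 0" --pt "-1 -32.5 0" --pt "-1 -32.5 0" --pt "-1 -32.5 0" --pt "-1 -32.5 0" --pt "-1 -32.5 0" --pt "-2 -32.5 0" --pt "-2 -32.5 0" --pt "-1 -33 0" --pt "0 0 -30" --pt "0 0 -30" --pt "0 0 0" --pt "0 0 0" --spin '[0, 0, 0, 0, 0, 0, 0, 0, 0, 0, 0, 0, 0, 0]'

```text
time: 9.85
tool_pos: [0.4981, -0.275, 0.2932]
tool_rot: [3.142, 0.0, 0.06]
contact_force: [1.0, -1.3, 0.1]
opening: 0.0735
grip_force: 0.0
```

```bash
python3 - <<'E'
from h import *
s=cam('side'); im=cv2.cvtColor(s['img'],cv2.COLOR_RGB2BGR)
cv2.imwrite('pics/a2.png',cv2.resize(im[200:460,180:440],None,fx=2.2,fy=2.2,interpolation=cv2.INTER_CUBIC)); print(observe()['tool_pos'],observe()['opening'])
E
```

```text
[ 0.49840627 -0.27510802  0.2940734 ] 0.07322898428799027
```

View pics/a2.png

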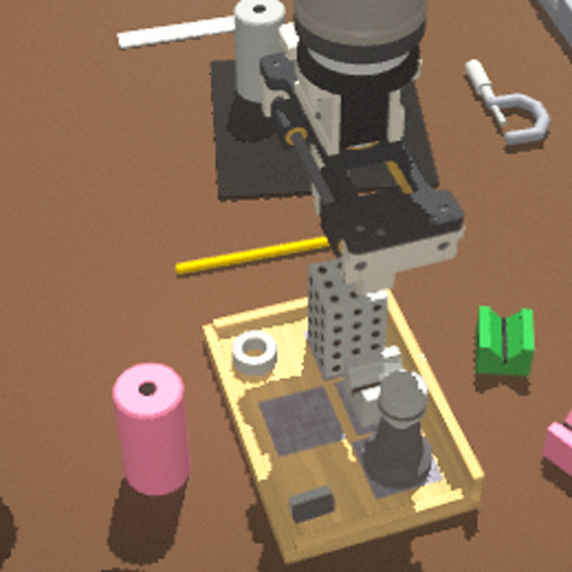

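The cylinder stands upright on the mat at (258,60), and the gripper sits straight over the block.

Emit:
arm_command --pt "0 0 -17" --pt "0 0 -17" --pt "0 0 -17" --pt "0 0 -12" --pt "0 0 -6" --pt "0 0 0" --pt "0 0 0" --spin '[0, 0, 0, 0, 0, 0, 0]'

```text
time: 10.6
tool_pos: [0.4983, -0.2752, 0.2242]
tool_rot: [3.141, -0.001, 0.06]
contact_force: [1.4, -0.1, 0.8]
opening: 0.0735
grip_force: 0.0
```

Emit:
arm_command --pt "0 0 0" --pt "0 0 0" --pt "0 0 0" --pt "0 0 0" --pt "0 0 0" --pt "0 0 0" --pt "0 0 0" --pt "0 0 0" --spin '[0, 0, 0, 0, 0, 0, 0, 0]' --jaw -1

```text
time: 11.4
tool_pos: [0.4979, -0.2745, 0.2236]
tool_rot: [-3.141, 0.0, 0.06]
contact_force: [-0.6, 6.0, 5.5]
opening: 0.0458
grip_force: 39.8
```

Emit:
arm_command --pt "0 0 10" --pt "0 0 22" --pt "0 0 22" --pt "0 0 22" --pt "0 0 22" --pt "0 0 22" --pt "0 0 0" --spin '[0, 0, 0, 0, 0, 0, 0]'

```text
time: 12.1
tool_pos: [0.4984, -0.2757, 0.346]
tool_rot: [3.137, -0.004, 0.06]
contact_force: [0.2, -1.0, -7.3]
opening: 0.0456
grip_force: 39.7
```

Emit:
arm_command --pt "6 14 0" --pt "12 26 0" --pt "12 26 0" --pt "12 26 0" --pt "12 26 0" --pt "12 26 0" --pt "12 26 0" --pt "10 26 0" --pt "6 15 0" --pt "0 0 0" --pt "0 0 -25" --pt "0 0 -30" --pt "0 0 -30" --pt "0 0 -22" --pt "0 0 -8" --pt "0 0 -4" --pt "0 0 -3" --pt "0 0 0" --pt "0 0 0" --spin '[0, 0, 0, 0, 0, 0, 0, 0, 0, 0, 0, 0, 0, 0, 0, 0, 0, 0, 0]'

```text
time: 14.0
tool_pos: [0.5922, -0.0641, 0.2223]
tool_rot: [3.141, -0.002, 0.06]
contact_force: [0.2, 0.1, -6.5]
opening: 0.0458
grip_force: 39.7
```

Emit:
arm_command --pt "0 0 -0.7" --pt "0 0 -0.7" --pt "0 0 0" --pt "0 0 0" --spin '[0, 0, 0, 0]'

```text
time: 14.4
tool_pos: [0.592, -0.064, 0.22]
tool_rot: [3.141, -0.0, 0.06]
contact_force: [1.0, -0.7, -6.1]
opening: 0.0459
grip_force: 39.7
```

Emit:
arm_command --pt "0 0 -0.7" --pt "0 0 -0.5" --pt "0 0 0" --pt "0 0 0" --spin '[0, 0, 0, 0]'

```text
time: 14.8
tool_pos: [0.592, -0.064, 0.2195]
tool_rot: [3.141, -0.001, 0.06]
contact_force: [-3.0, 0.6, 4.9]
opening: 0.0459
grip_force: 39.8
```

Emit:
arm_command --pt "0 0 0" --pt "0 0 0" --pt "0 0 0" --pt "0 0 0" --pt "0 0 0" --pt "0 0 0" --pt "0 0 12" --pt "0 0 28" --pt "0 0 28" --pt "0 0 28" --pt "0 0 29" --spin '[0, 0, 0, 0, 0, 0, 0, 0, 0, 0, 0]' --jaw 0.6

```text
time: 15.9
tool_pos: [0.5918, -0.0639, 0.3458]
tool_rot: [3.141, -0.001, 0.06]
contact_force: [0.4, -0.3, 0.1]
opening: 0.0737
grip_force: 0.0
```

Emit:
arm_command --pt "-8 -28 0" --pt "-8 -29 0" --pt "-8 -29 0" --pt "-8 -29 0" --pt "-8 -29 0" --pt "-8 -29 0" --pt "-8 -29 0" --pt "-8 -29 0" --pt "-8 -29 0" --pt "-8 -29 0" --pt "-8 -29 0" --pt "0 0 -20" --pt "0 0 -24" --pt "0 0 0" --pt "0 0 0" --spin '[0, 0, 0, 0, 0, 0, 0, 0, 0, 0, 0, 0, 0, 0, 0]'

```text
time: 17.4
tool_pos: [0.5041, -0.382, 0.3006]
tool_rot: [3.141, -0.0, 0.06]
contact_force: [0.6, -0.5, 0.2]
opening: 0.0734
grip_force: 0.0
```

```bash
python3 - <<'E'
from h import *
s=cam('side'); im=cv2.cvtColor(s['img'],cv2.COLOR_RGB2BGR)
cv2.imwrite('pics/a3.png',cv2.resize(im[200:460,180:440],None,fx=2.2,fy=2.2,interpolation=cv2.INTER_CUBIC)); print(observe()['tool_pos'],observe()['opening'])
E
```

```text
[ 0.50429724 -0.3820424   0.30128741] 0.07319658105528704
```

View pics/a3.png

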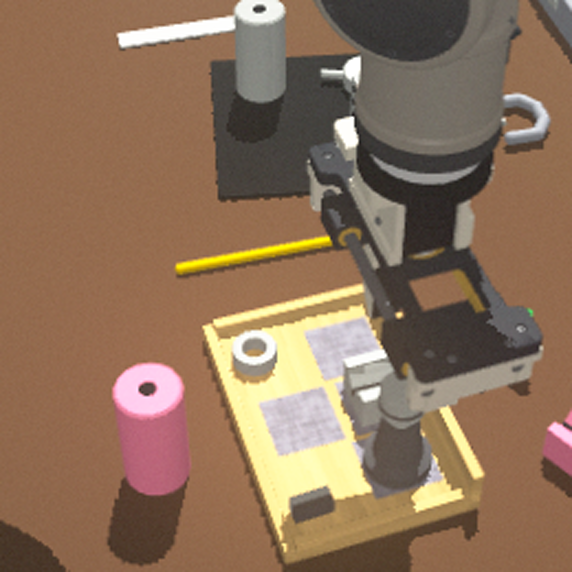

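The jack at (400,440) is centred under the gripper, and the cylinder still stands at (260,50). I'll descend and grip the head.

Emit:
arm_command --pt "0 0 -17" --pt "0 0 -17" --pt "0 0 -16" --pt "0 0 -8" --pt "0 0 -5" --pt "0 0 0" --pt "0 0 0" --spin '[0, 0, 0, 0, 0, 0, 0]'

```text
time: 18.15
tool_pos: [0.5042, -0.3822, 0.2377]
tool_rot: [3.14, -0.001, 0.06]
contact_force: [0.6, 0.6, -0.2]
opening: 0.0738
grip_force: 0.0
```

Emit:
arm_command --pt "0 0 0" --pt "0 0 0" --pt "0 0 0" --pt "0 0 0" --pt "0 0 0" --pt "0 0 0" --pt "0 0 0" --pt "0 0 0" --pt "0 0 0" --pt "0 0 0" --spin '[0, 0, 0, 0, 0, 0, 0, 0, 0, 0]' --jaw -1 --squeeze 30

```text
time: 19.15
tool_pos: [0.504, -0.3819, 0.2367]
tool_rot: [-3.141, 0.0, 0.06]
contact_force: [-0.7, 1.6, 0.5]
opening: 0.0313
grip_force: 30.0
```

Emit:
arm_command --pt "0 0 10" --pt "0 0 22" --pt "0 0 22" --pt "0 0 22" --pt "0 0 22" --pt "0 0 22" --pt "0 0 0" --spin '[0, 0, 0, 0, 0, 0, 0]'

```text
time: 19.85
tool_pos: [0.5043, -0.3825, 0.3605]
tool_rot: [3.136, -0.005, 0.06]
contact_force: [0.2, -0.3, -3.8]
opening: 0.0317
grip_force: 30.0
```

Emit:
arm_command --pt "0 14 0" --pt "-1 26 0" --pt "-1 30 0" --pt "-1 30 0" --pt "-1 30 0" --pt "-1 30 0" --pt "-1 30 0" --pt "-1 30 0" --pt "-1 30 0" --pt "-1 30 0" --pt "-1 30 0" --pt "-1 15 0" --pt "0 10 0" --pt "0 0 0" --spin '[0, 0, 0, 0, 0, 0, 0, 0, 0, 0, 0, 0, 0, 0]'

```text
time: 21.25
tool_pos: [0.4927, -0.0461, 0.3562]
tool_rot: [-3.141, 0.001, 0.062]
contact_force: [-0.5, -0.5, -3.3]
opening: 0.0315
grip_force: 30.0
```

Emit:
arm_command --pt "0 0 -25" --pt "0 0 -30" --pt "0 0 -30" --pt "0 0 -22" --pt "0 0 -8" --pt "0 0 -4" --pt "0 0 -3" --pt "0 0 -1" --pt "0 0 0" --pt "0 0 0" --spin '[0, 0, 0, 0, 0, 0, 0, 0, 0, 0]'

```text
time: 22.25
tool_pos: [0.4931, -0.047, 0.2344]
tool_rot: [3.141, -0.001, 0.06]
contact_force: [0.7, -1.0, -3.3]
opening: 0.0312
grip_force: 30.0
```

Emit:
arm_command --pt "0 0 -0.7" --pt "0 0 -0.7" --pt "0 0 0" --pt "0 0 0" --spin '[0, 0, 0, 0]'

```text
time: 22.65
tool_pos: [0.4931, -0.047, 0.2327]
tool_rot: [3.141, -0.001, 0.06]
contact_force: [-0.0, 1.4, 1.0]
opening: 0.0315
grip_force: 30.0
```

Emit:
arm_command --pt "0 0 0" --pt "0 0 0" --pt "0 0 0" --pt "0 0 0" --pt "0 0 0" --pt "0 0 0" --pt "0 0 12" --pt "0 0 28" --pt "0 0 28" --pt "0 0 28" --pt "0 0 0" --pt "0 0 0" --spin '[0, 0, 0, 0, 0, 0, 0, 0, 0, 0, 0, 0]' --jaw 0.5

```text
time: 23.85
tool_pos: [0.4928, -0.047, 0.3292]
tool_rot: [3.141, -0.002, 0.06]
contact_force: [-0.0, 0.6, -0.1]
opening: 0.069
grip_force: 0.0
```

```bash
python3 - <<'E'
from h import *
for n in('top','side'):
    c=cam(n); save(c,n+'1'); p=cloud(c)
    m=(abs(p[...,0]-.508)<.032)&(abs(p[...,1]+.328)<.04)&(p[...,2]>.027)
    m&=~((p[...,0]>.532)) 
    m=cv2.morphologyEx(m.astype(np.uint8),cv2.MORPH_CLOSE,np.ones((3,3)))
    k=max(cv2.findContours(m,0,1)[0],key=cv2.contourArea).reshape(-1,2)
    w=onz(c,k,.038)[:,:2]*1000; print(n,cv2.minAreaRect(w.astype(np.float32)),np.median(p[m>0],0).round(4),np.percentile(p[m>0][:,2],90))
    im=cv2.cvtColor(c['img'],cv2.COLOR_RGB2BGR)
    a=im[140:300,260:540] if n=='top' else im[200:460,180:440]
    cv2.imwrite(f'pics/b_{n}.png',cv2.resize(a,None,fx=2.2,fy=2.2,interpolation=cv2.INTER_CUBIC))
print(observe()['tool_pos'],observe()['opening'])
E
cd pics; python3 -c "
import cv2,numpy as np
a,b=cv2.imread('b_top.png'),cv2.imread('b_side.png');a=cv2.resize(a,(400,int(a.shape[0]*400/a.shape[1])));b=cv2.resize(b,(400,400));c=np.zeros((400,800,3),np.uint8);c[:a.shape[0],:400]=a;c[:,400:]=b;cv2.imwrite('b.png',c)"
```

```text
top ((509.3309631347656, -324.1322937011719), (39.894405364990234, 43.743072509765625), 3.910898208618164) [ 0.5098 -0.3268  0.0344] 0.04056974974681027
side ((506.6356201171875, -331.2354736328125), (44.39059066772461, 49.19889831542969), 2.859525680541992) [ 0.5068 -0.3237  0.0345] 0.03965325035921765
[ 0.4925524  -0.04692202  0.32773304] 0.06887104105100064
```

View pics/b.png

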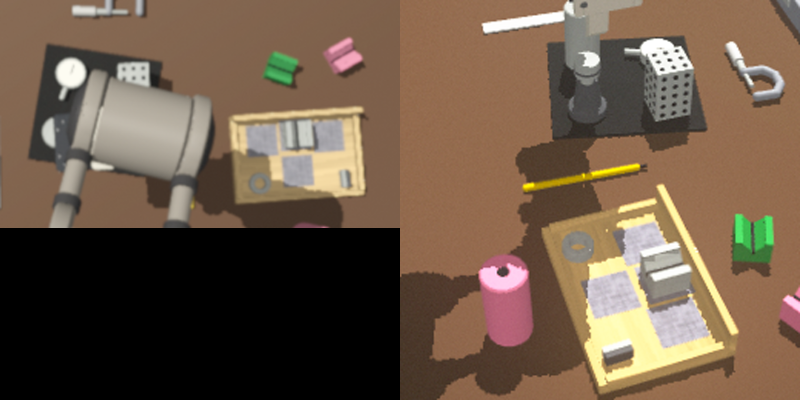

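All three stand on the mat, with the jack at (585,90), the block at (668,85) and the cylinder behind the gripper. The V-block at (665,270) is free in the tray.

Emit:
arm_command --pt "1 -14 0" --pt "1.5 -28 0" --pt "1.5 -28 0" --pt "1.5 -28 0" --pt "1.5 -28 0" --pt "1.5 -28 0" --pt "1.5 -28 0" --pt "1.5 -28 0" --pt "1.5 -28 0" --pt "1 -28 0" --pt "1 -14 0" --pt "0 0 -30" --pt "0 0 -30" --pt "0 0 -30" --pt "0 0 -16" --pt "0 0 0" --pt "0 0 0" --spin '[0, 0, 0, 0, 0, 0, 0, 0, 0, 0, 0, 0, 0, 0, 0, 0, 0]'

```text
time: 25.65
tool_pos: [0.508, -0.3271, 0.2223]
tool_rot: [-3.141, 0.001, 0.06]
contact_force: [0.2, -0.6, -0.0]
opening: 0.0688
grip_force: 0.0
```

Emit:
arm_command --pt "0 0 -10" --pt "0 0 -10" --pt "0 0 -8" --pt "0 0 -4" --pt "0 0 0" --pt "0 0 0" --spin '[0, 0, 0, 0, 0, 0]'

```text
time: 26.25
tool_pos: [0.508, -0.3271, 0.1904]
tool_rot: [3.141, -0.0, 0.06]
contact_force: [-0.4, -0.6, 0.1]
opening: 0.0686
grip_force: 0.0
```

Emit:
arm_command --pt "0 0 0" --pt "0 0 0" --pt "0 0 0" --pt "0 0 0" --pt "0 0 0" --pt "0 0 0" --pt "0 0 0" --pt "0 0 0" --pt "0 0 0" --spin '[0, 0, 0, 0, 0, 0, 0, 0, 0]' --jaw -1

```text
time: 27.15
tool_pos: [0.508, -0.3268, 0.1905]
tool_rot: [-3.141, 0.0, 0.06]
contact_force: [-0.8, 2.8, 3.8]
opening: 0.0398
grip_force: 30.0
```

Emit:
arm_command --pt "0 0 10" --pt "0 0 28" --pt "0 0 28" --pt "0 0 28" --pt "0 0 28" --pt "0 0 28" --pt "0 0 0" --spin '[0, 0, 0, 0, 0, 0, 0]'

```text
time: 27.85
tool_pos: [0.5085, -0.3277, 0.3448]
tool_rot: [3.135, -0.006, 0.06]
contact_force: [0.3, -0.1, -1.3]
opening: 0.0401
grip_force: 30.0
```

Emit:
arm_command --pt "-1 15 0" --pt "-1 30 0" --pt "-1 35 0" --pt "-1 36 0" --pt "-1 36 0" --pt "-1 36 0" --pt "-1 36 0" --pt "-1 36 0" --pt "-1 36 0" --pt "-1 36 0" --pt "-1 36 0" --pt "-1 36 0" --pt "-1 36 0" --pt "-1 36 0" --pt "-1 36 0" --pt "-1 36 0" --pt "-1 36 0" --pt "-1 35 0" --pt "0 20 0" --pt "0 5 0" --spin '[0, 0, 0, 0, 0, 0, 0, 0, 0, 0, 0, 0, 0, 0, 0, 0, 0, 0, 0, 0]'

```text
time: 29.85
tool_pos: [0.4885, 0.3192, 0.3382]
tool_rot: [3.141, 0.003, 0.063]
contact_force: [-0.7, -0.5, -1.3]
opening: 0.0399
grip_force: 30.0
```

Emit:
arm_command --pt "0 0 -25" --pt "0 0 -30" --pt "0 0 -30" --pt "0 0 -25" --pt "0 0 0" --pt "0 0 0" --spin '[0, 0, 0, 0, 0, 0]'

```text
time: 30.45
tool_pos: [0.4897, 0.3165, 0.23]
tool_rot: [3.141, 0.002, 0.06]
contact_force: [0.2, -0.3, -2.0]
opening: 0.0402
grip_force: 30.0
```

```bash
python3 - <<'E'
from h import *
s=cam('side'); im=cv2.cvtColor(s['img'],cv2.COLOR_RGB2BGR)
cv2.imwrite('pics/a4.png',cv2.resize(im[100:340,180:440],None,fx=2.2,fy=2.2,interpolation=cv2.INTER_CUBIC)); print(observe()['tool_pos'],observe()['opening'])
E
```

```text
[0.49015704 0.31677994 0.23106308] 0.039921686400357224
```

View pics/a4.png

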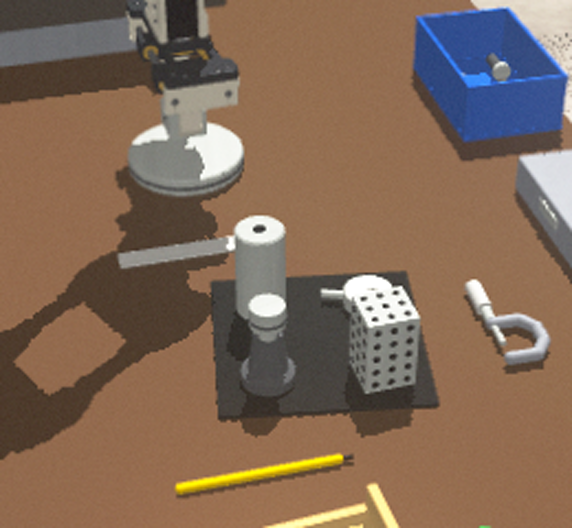

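The three stand on the mat at (260,270), (268,345) and (385,340), and the V-block hangs over the flat at (186,155).

Emit:
arm_command --pt "0 0 -12" --pt "0 0 -8" --pt "0 0 -4" --pt "0 0 -2" --pt "0 0 0" --pt "0 0 0" --spin '[0, 0, 0, 0, 0, 0]'

```text
time: 31.1
tool_pos: [0.4901, 0.3171, 0.2045]
tool_rot: [-3.142, -0.0, 0.06]
contact_force: [0.1, 0.7, -1.5]
opening: 0.04
grip_force: 30.0
```

Emit:
arm_command --pt "0 0 -0.7" --pt "0 0 -0.7" --pt "0 0 0" --pt "0 0 0" --spin '[0, 0, 0, 0]'

```text
time: 31.5
tool_pos: [0.4899, 0.317, 0.203]
tool_rot: [3.142, -0.0, 0.06]
contact_force: [0.3, 0.0, -3.2]
opening: 0.0398
grip_force: 30.0
```

Emit:
arm_command --pt "0 0 -0.7" --pt "0 0 -0.7" --pt "0 0 0" --pt "0 0 0" --spin '[0, 0, 0, 0]'

```text
time: 31.9
tool_pos: [0.4899, 0.317, 0.2025]
tool_rot: [-3.142, -0.001, 0.06]
contact_force: [-1.8, -2.1, 5.8]
opening: 0.0398
grip_force: 30.0
```

Emit:
arm_command --pt "0 0 0" --pt "0 0 0" --pt "0 0 0" --pt "0 0 0" --pt "0 0 0" --pt "0 0 5" --pt "0 0 28" --pt "0 0 28" --pt "0 0 28" --pt "0 0 28" --pt "0 0 28" --spin '[0, 0, 0, 0, 0, 0, 0, 0, 0, 0, 0]' --jaw 0.5

```text
time: 33.0
tool_pos: [0.4898, 0.3169, 0.3481]
tool_rot: [-3.142, -0.0, 0.06]
contact_force: [0.6, 1.4, -0.9]
opening: 0.0687
grip_force: 0.0
```

Emit:
arm_command --pt "0 -15 0" --pt "0 -30 0" --pt "0 -33 0" --pt "0 -33 0" --pt "0 -33 0" --pt "1 -33 0" --pt "1 -33 0" --pt "1 -33 0" --pt "0 -33 0" --pt "0 -33 0" --pt "0 -33 0" --pt "0 -22 0" --pt "0 0 0" --pt "0 0 0" --spin '[0, 0, 0, 0, 0, 0, 0, 0, 0, 0, 0, 0, 0, 0]'

```text
time: 34.4
tool_pos: [0.4926, -0.0473, 0.3462]
tool_rot: [-3.141, 0.001, 0.059]
contact_force: [-0.7, -0.3, 0.2]
opening: 0.0687
grip_force: 0.0
```

```bash
python3 - <<'E'
from h import *
print(observe()['tool_pos'])
for n in('top','side'):
    c=cam(n); p=cloud(c)
    m=(np.hypot(p[...,0]-.49,p[...,1]-.317)<.06)&(p[...,2]>.04)&(p[...,2]<.07)
    k=max(cv2.findContours(m.astype(np.uint8),0,1)[0],key=cv2.contourArea).reshape(-1,2)
    w=onz(c,k,.05)[:,:2]*1000; print(n,cv2.minAreaRect(w.astype(np.float32)),np.percentile(p[m][:,2],95))
    im=cv2.cvtColor(c['img'],cv2.COLOR_RGB2BGR)
    if n=='side': cv2.imwrite('pics/a5.png',cv2.resize(im[100:340,180:440],None,fx=2.2,fy=2.2,interpolation=cv2.INTER_CUBIC))
E
```

```text
[ 0.49257726 -0.04726386  0.34619776]
top ((491.4795227050781, 314.22674560546875), (40.31690979003906, 43.2027702331543), 3.6439781188964844) 0.052670948662669984
side ((487.72406005859375, 307.0733337402344), (42.225223541259766, 55.56782150268555), 2.994425058364868) 0.05259365187895615
```

View pics/a5.png

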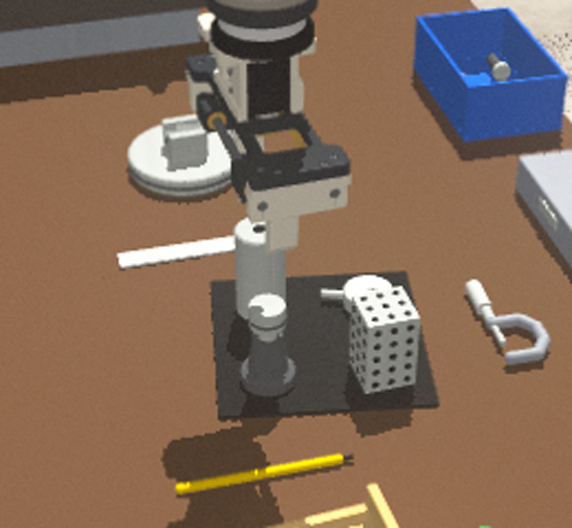

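The V-block sits centred on the flat at (184,145), and the gripper is over the jack. Next I return the three things.

Emit:
arm_command --pt "0 0 -20" --pt "0 0 -28" --pt "0 0 -28" --pt "0 0 -22" --pt "0 0 -11" --pt "0 0 -4" --pt "0 0 0" --pt "0 0 0" --spin '[0, 0, 0, 0, 0, 0, 0, 0]'

```text
time: 35.3
tool_pos: [0.4934, -0.0469, 0.2345]
tool_rot: [3.141, -0.002, 0.061]
contact_force: [-1.5, 0.7, 0.9]
opening: 0.0692
grip_force: 0.0
```

Emit:
arm_command --pt "0 0 0" --pt "0 0 0" --pt "0 0 0" --pt "0 0 0" --pt "0 0 0" --pt "0 0 0" --pt "0 0 0" --pt "0 0 0" --pt "0 0 0" --pt "0 0 0" --spin '[0, 0, 0, 0, 0, 0, 0, 0, 0, 0]' --jaw -1

```text
time: 36.3
tool_pos: [0.493, -0.0469, 0.2336]
tool_rot: [-3.142, -0.0, 0.06]
contact_force: [0.3, 2.1, 1.0]
opening: 0.031
grip_force: 30.0
```

Emit:
arm_command --pt "0 0 10" --pt "0 0 22" --pt "0 0 22" --pt "0 0 22" --pt "0 0 22" --pt "0 0 22" --pt "0 0 0" --spin '[0, 0, 0, 0, 0, 0, 0]'

```text
time: 37.0
tool_pos: [0.4934, -0.0472, 0.3564]
tool_rot: [3.139, -0.005, 0.06]
contact_force: [0.2, -0.2, -3.0]
opening: 0.0312
grip_force: 30.0
```

Emit:
arm_command --pt "0 -15 0" --pt "1 -25 0" --pt "1 -30 0" --pt "1 -30 0" --pt "1 -30 0" --pt "1 -30 0" --pt "1 -30 0" --pt "1 -30 0" --pt "1 -30 0" --pt "1 -30 0" --pt "1 -30 0" --pt "1 -20 0" --pt "1 -5 0" --pt "0 0 0" --pt "0 0 0" --spin '[0, 0, 0, 0, 0, 0, 0, 0, 0, 0, 0, 0, 0, 0, 0]'

```text
time: 38.5
tool_pos: [0.5047, -0.3815, 0.3525]
tool_rot: [-3.14, 0.001, 0.061]
contact_force: [0.5, -0.2, -2.3]
opening: 0.0314
grip_force: 30.0
```

Emit:
arm_command --pt "0 0 -25" --pt "0 0 -30" --pt "0 0 -28" --pt "0 0 -18" --pt "0 0 -8" --pt "0 0 -4" --pt "0 0 -2" --pt "0 0 0" --pt "0 0 0" --spin '[0, 0, 0, 0, 0, 0, 0, 0, 0]'

```text
time: 39.4
tool_pos: [0.5052, -0.3821, 0.2396]
tool_rot: [3.14, -0.001, 0.06]
contact_force: [0.2, -0.5, -3.2]
opening: 0.0314
grip_force: 30.0
```

Emit:
arm_command --pt "0 0 -0.7" --pt "0 0 -0.7" --pt "0 0 0" --pt "0 0 0" --spin '[0, 0, 0, 0]'

```text
time: 39.8
tool_pos: [0.505, -0.3821, 0.2376]
tool_rot: [3.141, -0.001, 0.06]
contact_force: [0.2, 0.5, 1.0]
opening: 0.031
grip_force: 30.0
```

Emit:
arm_command --pt "0 0 0" --pt "0 0 0" --pt "0 0 0" --pt "0 0 0" --pt "0 0 0" --pt "0 0 0" --pt "0 0 10" --pt "0 0 25" --pt "0 0 25" --pt "0 0 25" --pt "0 0 25" --spin '[0, 0, 0, 0, 0, 0, 0, 0, 0, 0, 0]' --jaw 0.6

```text
time: 40.9
tool_pos: [0.5049, -0.3819, 0.3491]
tool_rot: [3.141, -0.001, 0.06]
contact_force: [0.8, -0.4, -0.1]
opening: 0.0735
grip_force: 0.0
```

Emit:
arm_command --pt "8 28 0" --pt "8 29 0" --pt "8 29 0" --pt "8 29 0" --pt "8 29 0" --pt "8 29 0" --pt "8 29 0" --pt "8 29 0" --pt "8 29 0" --pt "8 29 0" --pt "7 29 0" --pt "0 0 -28" --pt "0 0 -28" --pt "0 0 0" --pt "0 0 0" --spin '[0, 0, 0, 0, 0, 0, 0, 0, 0, 0, 0, 0, 0, 0, 0]'

```text
time: 42.4
tool_pos: [0.5921, -0.0641, 0.292]
tool_rot: [3.141, -0.0, 0.06]
contact_force: [-0.5, 0.2, -0.4]
opening: 0.0736
grip_force: 0.0
```

Emit:
arm_command --pt "0 0 -25" --pt "0 0 -25" --pt "0 0 -15" --pt "0 0 -5" --pt "0 0 0" --pt "0 0 0" --spin '[0, 0, 0, 0, 0, 0]'

```text
time: 43.0
tool_pos: [0.5926, -0.0643, 0.2229]
tool_rot: [3.141, -0.003, 0.06]
contact_force: [-1.3, -0.1, 1.1]
opening: 0.0735
grip_force: 0.0
```

Emit:
arm_command --pt "0 0 0" --pt "0 0 0" --pt "0 0 0" --pt "0 0 0" --pt "0 0 0" --pt "0 0 0" --pt "0 0 0" --pt "0 0 0" --spin '[0, 0, 0, 0, 0, 0, 0, 0]' --jaw -1 --squeeze 40

```text
time: 43.8
tool_pos: [0.592, -0.0639, 0.2214]
tool_rot: [3.142, -0.0, 0.06]
contact_force: [-1.9, 2.2, 4.3]
opening: 0.046
grip_force: 39.8
```

Emit:
arm_command --pt "0 0 10" --pt "0 0 22" --pt "0 0 22" --pt "0 0 22" --pt "0 0 22" --pt "0 0 22" --pt "0 0 0" --spin '[0, 0, 0, 0, 0, 0, 0]'

```text
time: 44.5
tool_pos: [0.5924, -0.0642, 0.3437]
tool_rot: [3.14, -0.005, 0.06]
contact_force: [-0.1, 0.4, -5.0]
opening: 0.0459
grip_force: 39.8
```

Emit:
arm_command --pt "-6 -14 0" --pt "-12 -26 0" --pt "-12 -26 0" --pt "-12 -26 0" --pt "-12 -26 0" --pt "-12 -26 0" --pt "-12 -26 0" --pt "-10 -26 0" --pt "-6 -15 0" --pt "0 0 0" --pt "0 0 -25" --pt "0 0 -30" --pt "0 0 -28" --pt "0 0 -18" --pt "0 0 -8" --pt "0 0 -4" --pt "0 0 -2" --pt "0 0 0" --pt "0 0 0" --spin '[0, 0, 0, 0, 0, 0, 0, 0, 0, 0, 0, 0, 0, 0, 0, 0, 0, 0, 0]'

```text
time: 46.4
tool_pos: [0.4982, -0.2751, 0.2271]
tool_rot: [3.14, -0.001, 0.06]
contact_force: [-0.5, 0.4, -7.2]
opening: 0.046
grip_force: 39.8
```

Emit:
arm_command --pt "0 0 -0.7" --pt "0 0 -0.7" --pt "0 0 0" --pt "0 0 0" --spin '[0, 0, 0, 0]'

```text
time: 46.8
tool_pos: [0.4981, -0.2751, 0.2254]
tool_rot: [3.141, -0.001, 0.06]
contact_force: [-0.7, 0.2, -0.3]
opening: 0.0458
grip_force: 39.8
```

Emit:
arm_command --pt "0 0 0" --pt "0 0 0" --pt "0 0 0" --pt "0 0 0" --pt "0 0 0" --pt "0 0 0" --pt "0 0 10" --pt "0 0 28" --pt "0 0 28" --pt "0 0 28" --pt "0 0 28" --spin '[0, 0, 0, 0, 0, 0, 0, 0, 0, 0, 0]' --jaw 0.6

```text
time: 47.9
tool_pos: [0.4978, -0.2749, 0.3487]
tool_rot: [3.141, -0.001, 0.06]
contact_force: [0.6, 0.2, 0.3]
opening: 0.0732
grip_force: 0.0
```

Emit:
arm_command --pt "1 32.5 0" --pt "1 32.5 0" --pt "1 32.5 0" --pt "1 32.5 0" --pt "1 32.5 0" --pt "1 32.5 0" --pt "1 32.5 0" --pt "2 32.5 0" --pt "2 32.5 0" --pt "1 33 0" --pt "0 0 -20" --pt "0 0 -25" --pt "0 0 0" --pt "0 0 0" --spin '[0, 0, 0, 0, 0, 0, 0, 0, 0, 0, 0, 0, 0, 0]'

```text
time: 49.3
tool_pos: [0.5101, 0.0504, 0.3024]
tool_rot: [3.142, 0.0, 0.06]
contact_force: [-0.0, -0.8, 0.9]
opening: 0.0735
grip_force: 0.0
```

Emit:
arm_command --pt "0 0 -25" --pt "0 0 -25" --pt "0 0 -15" --pt "0 0 -8" --pt "0 0 -3" --pt "0 0 0" --pt "0 0 0" --spin '[0, 0, 0, 0, 0, 0, 0]'

```text
time: 50.0
tool_pos: [0.5104, 0.0504, 0.2268]
tool_rot: [3.141, -0.002, 0.06]
contact_force: [-0.2, -0.7, -0.4]
opening: 0.0735
grip_force: 0.0
```

Emit:
arm_command --pt "0 0 0" --pt "0 0 0" --pt "0 0 0" --pt "0 0 0" --pt "0 0 0" --pt "0 0 0" --pt "0 0 0" --pt "0 0 0" --spin '[0, 0, 0, 0, 0, 0, 0, 0]' --jaw -1

```text
time: 50.8
tool_pos: [0.51, 0.0506, 0.2259]
tool_rot: [-3.142, -0.0, 0.06]
contact_force: [0.5, 1.7, 2.8]
opening: 0.045
grip_force: 40.0
```

Emit:
arm_command --pt "0 0 10" --pt "0 0 22" --pt "0 0 22" --pt "0 0 22" --pt "0 0 22" --pt "0 0 22" --pt "0 0 0" --spin '[0, 0, 0, 0, 0, 0, 0]'

```text
time: 51.5
tool_pos: [0.5103, 0.0504, 0.3482]
tool_rot: [3.141, -0.005, 0.06]
contact_force: [1.0, 0.1, -6.3]
opening: 0.0453
grip_force: 40.0
```

Emit:
arm_command --pt "-2 -12 0" --pt "-4 -24 0" --pt "-4.6 -29.5 0" --pt "-4.6 -29.5 0" --pt "-4.6 -29.5 0" --pt "-4.6 -29.5 0" --pt "-4.6 -29.5 0" --pt "-4.6 -29.5 0" --pt "-4.6 -29.5 0" --pt "-4.6 -29.5 0" --pt "-4.6 -29.5 0" --pt "-4.6 -29.5 0" --pt "-4 -29.5 0" --pt "-4 -22 0" --pt "0 0 0" --pt "0 0 0" --spin '[0, 0, 0, 0, 0, 0, 0, 0, 0, 0, 0, 0, 0, 0, 0, 0]'

```text
time: 53.1
tool_pos: [0.449, -0.3324, 0.3438]
tool_rot: [-3.139, 0.003, 0.059]
contact_force: [0.3, 0.7, -5.7]
opening: 0.0456
grip_force: 40.0
```

Emit:
arm_command --pt "0 0 -25" --pt "0 0 -30" --pt "0 0 -28" --pt "0 0 -18" --pt "0 0 -8" --pt "0 0 -4" --pt "0 0 -1" --pt "0 0 0" --pt "0 0 0" --spin '[0, 0, 0, 0, 0, 0, 0, 0, 0]'

```text
time: 54.0
tool_pos: [0.4502, -0.3321, 0.2327]
tool_rot: [3.14, -0.001, 0.06]
contact_force: [-0.7, -0.3, -4.9]
opening: 0.0454
grip_force: 40.0
```

Emit:
arm_command --pt "0 0 -0.7" --pt "0 0 -0.7" --pt "0 0 0" --pt "0 0 0" --spin '[0, 0, 0, 0]'

```text
time: 54.4
tool_pos: [0.4499, -0.332, 0.2304]
tool_rot: [3.141, -0.0, 0.06]
contact_force: [-0.8, -0.4, -6.4]
opening: 0.0456
grip_force: 40.0
```

Emit:
arm_command --pt "0 0 -0.5" --pt "0 0 -0.5" --pt "0 0 0" --pt "0 0 0" --spin '[0, 0, 0, 0]'

```text
time: 54.8
tool_pos: [0.45, -0.332, 0.2299]
tool_rot: [3.141, -0.0, 0.06]
contact_force: [-1.2, 2.4, 3.0]
opening: 0.0456
grip_force: 40.0
```

Emit:
arm_command --pt "0 0 0" --pt "0 0 0" --pt "0 0 0" --pt "0 0 0" --pt "0 0 0" --pt "0 0 0" --pt "0 0 10" --pt "0 0 28" --pt "0 0 28" --pt "0 0 28" --pt "0 0 28" --spin '[0, 0, 0, 0, 0, 0, 0, 0, 0, 0, 0]' --jaw 0.6

```text
time: 55.9
tool_pos: [0.4498, -0.3319, 0.3533]
tool_rot: [3.141, -0.001, 0.06]
contact_force: [-0.1, -0.6, 0.6]
opening: 0.0732
grip_force: 0.0
```

Emit:
arm_command --pt "-30 -17 5" --pt "-30 -17 5" --pt "-30 -17 5" --pt "-30 -17 5" --pt "-30 -17 5" --pt "-30 -17 5" --pt "-30 -17 5" --pt "-30 -17 5" --pt "-30 -17 5" --pt "0 0 0" --pt "0 0 0" --spin '[0, 0, 0, 0, 0, 0, 0, 0, 0, 0, 0]'

```text
time: 57.0
tool_pos: [0.1795, -0.4851, 0.3969]
tool_rot: [3.141, -0.0, 0.059]
contact_force: [0.4, -0.2, -0.1]
opening: 0.0734
grip_force: 0.0
```

```bash
python3 m3.py; python3 - <<'E'
from h import *
s=cam('side'); im=cv2.cvtColor(s['img'],cv2.COLOR_RGB2BGR)
cv2.imwrite('pics/fin.png',im[80:480,60:560])
E
```

```text
[ 3.14097849e+00 -4.10257621e-04  5.85028598e-02] [ 0.17945606 -0.48506051  0.3968954 ]
top cyl rect [ 449.2 -334.1] [45.2 42.4] 89.3 circ [ 449.5 -333.6] 23.4 z 0.0982
top jack rect [ 505.5 -383.5] [28.5 27.9] 89.5 circ [ 505.2 -383. ] 15.5 z 0.0901
top block rect [ 498.1 -276.9] [45.6 45.2] 89.5 circ [ 498.4 -277.1] 30.4 z 0.0833
side cyl rect [ 451.1 -338.7] [47.4 44. ] 75.5 circ [ 451.3 -338.5] 25.1 z 0.0989
side jack rect [ 506.1 -388. ] [32.9 28.7] 72.6 circ [ 505.4 -387.7] 17.2 z 0.0904
side block rect [ 498.9 -282.6] [48.  51.4] 2.0 circ [ 499.1 -281. ] 31.6 z 0.0834
cyl tri [ 450.5 -335.6   93.9] gap mm 2.7
jack tri [ 506.4 -385.1   86.1] gap mm 1.5
block tri [ 499.4 -278.3   77.9] gap mm 2.3
```

View pics/fin.png

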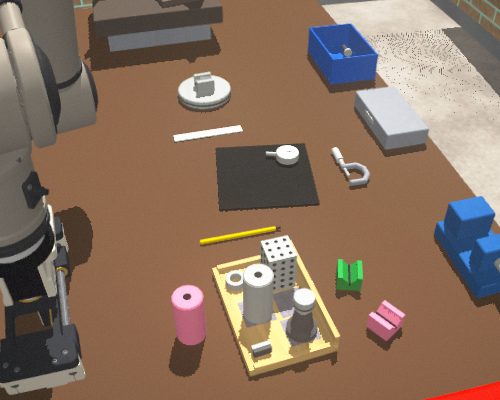

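The three are back in the tray at (258,290), (302,315) and (279,262), about 2 mm from where they started. The V-block is on the flat at (204,85), and the ring gauge, indicator and micrometer look undisturbed. I'm handing in.

```bash
python3 -c "
from cell import *
print(hand_in())"
```

```text
the job is handed in; nothing more can be done
None
```

Handed in at about 57 s: the V-block stands vee up within about 3 mm of the flat's centre, the cylinder square, jack and setup block are back upright about 2 mm from their starting places, and the bystanders look untouched; no verdict was returned.

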